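# Check a sample jar in and hold the rearing cage's gate open

## Task

Check the sample in at the rearing cage: turn the jar that stands before the scanner block, where it stands, until its labelled side (the side the rib on its lid points to) squarely faces the scanner's window. Then unlock the cage: squeeze the catch with the two round posts fully together, and only then the catch with the two flat tabs; swing the gate by its upright post past its click to about square with the cage front, and finish while still holding it wide open with the fingers, as its spring pulls it shut. Keep the jar upright and leave the other things on the table alone.

Things in the scene. Friction and masses are not known exactly. Their poses are not given: they have to be found in the camera images.
- jar: loose lidded sample jar, about 0.16 kg; body 50 mm across, white lid 54 mm across from 70 to 90 mm height; on the lid a straight black rib, 10 mm wide, 8 high, from the centre to the rim along the jar's +x, its labelled side. Origin at the centre of its underside, z up. Starts turned 0.6 to 1.5 rad counter-clockwise (from above) from facing the scanner
- jar_label (a point): centre of the white paper label on the jar's side, 25 mm from the jar's axis along its +x, 38 mm above the table
- scanner: grey scanner block fixed on the table, 60 (x) x 80 (y) x 100 (z) mm; origin at the centre of its underside. Its black window is on its -x face, before which the jar stands, axis about 130 mm from the origin. The label faces the window squarely when the jar's x axis points the same way as the scanner's x axis
- scan_window (a point): centre of the scanner's window, 30 mm from its origin along -x, 48 mm above the table
- cage: white-framed clear cage fixed on the table, 170 (x) x 270 (y) x 130 (z) mm; origin at the middle of its front lower edge, the cage reaching to +x from there, z up. The gate closes its front (-x) face. The two catches are on the roof near the front edge; the gate's detent (22 mm high) at the roof's +y front corner
- round_catch_grip (a point): catch with two upright round posts (steel, 10 mm thick) on the cage roof. Point fixed to the cage, 30 mm above the roof, midway between the outer faces of the squeezed pair. In the cage's axes: fixed one's outer face at y -11 mm; movable one's at +27 mm, +11 mm when squeezed. They reach 26 mm below to 20 mm above it; base and hook stay over 9 mm below. Catches 115 mm apart, sides vary
- round_catch_slide (a joint): squeeze of the round-post catch (m): 0 to 0.003 at the start (locked), 0.016 fully squeezed (end stop); frees the gate beyond 0.010. About 4 N of friction, no return spring: it stays where it is left
- flat_catch_grip (a point): catch with two upright flat tabs (steel plates 5 mm thick, 26 mm wide along x) on the cage roof. Point fixed to the cage, 30 mm above the roof, midway between the outer faces of the squeezed pair. In the cage's axes: fixed one's outer face at y -11 mm; movable one's at +27 mm, +11 mm when squeezed. They reach 26 mm below to 20 mm above it; base and hook stay over 9 mm below. Catches 115 mm apart, sides vary
- flat_catch_slide (a joint): squeeze of the flat-tab catch (m): 0 to 0.003 at the start (locked), 0.016 fully squeezed (end stop); frees the gate beyond 0.010. About 4 N of friction, no return spring: it stays where it is left
- gate_post (a point): grip point of the gate's upright steel post, on the post's axis, 128 mm above the table: post 14 mm thick, top 24 mm above this point, bracket 28 mm below it. It stands 60 mm in front of the gate's 12 mm thick panel and moves with the gate, on a circle of 182 mm radius about the hinge
- gate_hinge (a point): point on the gate's upright hinge axis at the height of the post's grip point: cage frame x -6 mm, y +125 mm
- gate (a joint): opening angle of the gate (rad): 0 shut, 1.57 square to the cage front, 1.75 end stop. Opens towards the cage's -x, clockwise from above. A spring pulls it shut (0.07 N m when shut, 0.25 N m wide open); a detent resists from 0.35 to 0.7 rad (up to about 0.6 N m); let go beyond, it rests at 0.98. With a catch unsqueezed it only rattles a few hundredths of a rad
- spare_jar: a second lidded jar like the sample jar but with a plain lid (no rib) and no label, 54 mm across, 90 mm tall; origin at the centre of its underside; bystander
- dish: closed clear culture dish, 90 mm across, 18 mm high; origin at the centre of its underside; bystander
- pen: marker pen lying flat, 130 mm long, 12 mm thick; origin under its middle, x along it; bystander
- forceps: steel forceps lying flat, 120 mm long, about 22 mm wide, 6 mm high; origin under its middle, x along it; bystander
- beaker: open glass beaker, 70 mm across, 90 mm tall; origin at the centre of its underside; bystander
- cup_stack: stack of clear plastic cups, 76 mm across, 123 mm tall; origin at the centre of its underside; bystander

How it is judged:
By the outcome, as a careful person would: the job done as asked, in the order asked, and still so for the second after the job is handed in, while the arm keeps its last pose, push and grip.
It also fails if it takes over 67 s, if anything falls off the work surface, if the arm or the gripper's body presses on something with over 40 N, if the wrist force passes 120 N, or if a joint passes its speed limit or range.

## Robot

A 7-joint arm with a two-finger parallel gripper is mounted at the origin on the work surface. World frame = base frame: x ahead of the robot, y to its left, z up, the work surface at z = 0. Lengths are in m, angles in degrees, forces in N, time in s.
With the tool pointing down it reaches from about 0.4 to 0.9 m from the base axis. Payload 5.5 kg.
Tool frame: the origin (TCP) lies at the very end of the fingers, on their centre line; the grasp point (between the pads) lies 19 mm behind it; z points along the fingers, y is the line along which they close (so a half turn about z gives the same grasp; the last joint's range is limited). The gripper opens to 92 mm and grips with 3 to 60 N. Pads are 19 mm wide; open, the fingers measure 130 mm over their backs; the gripper's body (75 mm by 190 mm) begins 47 mm behind the grasp point.
Start: joints at [-50.982, 28.699, -24.465, 88.831, 12.651, 65.22, -12.049], TCP at [0.264, 0.594, 0.204] pointing down, gripper open.
Joint ranges: [-164.97, 164.97], [-17.58, 116.51], [-87.97, 89.64], [11.32, 138.91], [-80.73, 260.73], [10.89, 115.49], [-147.41, 147.41]. Speed limits (degrees/s): [147.25, 147.25, 180, 180, 180, 180, 180].

## Interface

Orientations are given as [roll, pitch, yaw] about the fixed x, y, z axes, in that order (R = Rz(yaw) Ry(pitch) Rx(roll)).
In Python, from station import env gives the robot as it stands.
- The arm moves only by the shell command python3 -m pendant 'ROWS' [OPENING]. ROWS is JSON, a list that holds one entry, the list of rows, each a list of 4 numbers: the shift along the world's x, y, z in m, then the turn about the world's z in rad. A call has 1 to 5 rows; each row is the pose to reach, as a shift and turn from the pose commanded when the call began; what a row does not reach only later rows make up. A row lasts 1/12 s, in which the tool goes at most 41.7 mm and 7.16 degrees, less where a joint would pass 70% of its speed; a pose out of reach is approached as far as the arm can. A call with a gripper value outside its range is refused whole. OPENING is the closure in counts, from 0 (fully open) to 255 (shut), set as the call begins (- or left out, the last holds). The fingers move at their own pace and stop on an object; the grip force is fixed at half the most. Time passes only in rows, so rows that repeat a pose let the fingers close. It gives the time, the measured TCP pose, the force, the opening and the grip force at its end, in the units of the state.
- env.get_obs(): the state, without advancing time (a new reading comes with each control period).
- env.snapshot(name): name is "side" or "top"; returns a dict with "frame" (384x512x3 uint8, red, green, blue), "mtx" (3x3 intrinsics, pixels), "camera_from_world" (4x4, takes a point from world to camera coordinates). Camera axes: x right, y down, z forward; pixel columns grow to the right and rows downward; lengths in m; the calibration is good to about 2 mm. A picture is of the moment at which its call begins. There is no depth.
- env.close_job(): hands the job in; it is judged then, once.
Trained networks look in a picture, given as the dict that the camera call returned (one of the last four; its "shot" number tells which), for a name from the list of things; names that differ only in an ending like _2 or _b are one class to them, and where a whole thing is asked for, a point or a joint stands for the part that bears it (a point fixed in the world has none). Each returns a list of dicts, best first, with "conf" (0 to 1); they miss things now and then, are a little off and sometimes report something else, mostly with a low value. They report only what shows in the picture. A call takes as long as a camera call.
- env.search_frame(query, picture): "position" ([column, row] in pixels, amid what is visible of it).
The state is a dict: "time_s": time; "joint_pos": joint angles; "dq": joint speeds; "effort": joint torques, N m; "tcp_pos": TCP position; "tool_rot": TCP orientation; "force": force on the tool from outside, world axes, zero at the start; "ft_torque": the same for the moment, N m; "gripper_width": finger opening in m; "grip_force": force on a finger pad.
Only numpy, scipy, OpenCV 4.12 (cv2) and the standard library are available. Lean on these libraries where they do the work, as an engineer would, in place of code of your own. Each camera call takes 0.05 s, during which the arm holds its last target. There are 200 camera calls.

## Working session

There is one attempt and no reset: what is moved stays moved. The work goes in short steps, Python scripts to look and compute and a shell command to move; the robot and the scene stay as the last step left them, time stands still between calls to the robot, and variables do not carry over. Pictures are saved under pics/ and viewed, at most 10 in all, crops included, and the job is handed in when it is done.

```bash
mkdir -p pics; cat > h.py <<'E'
import numpy as np, cv2
from station import env
def save(p,n): cv2.imwrite('pics/'+n+'.png',p['frame'][:,:,::-1])
def proj(p,X):
    X=np.atleast_2d(X);T=p['camera_from_world'];c=X@T[:3,:3].T+T[:3,3];u=c@p['mtx'].T
    return u[:,:2]/u[:,2:]
def onz(p,px,z):
    T=np.array(p['camera_from_world']);R=T[:3,:3];o=-R.T@T[:3,3]
    d=R.T@np.linalg.solve(p['mtx'],[px[0],px[1],1.]);return o+d*(z-o[2])/d[2]
E
python3 - <<'E'
from h import *
o=env.get_obs();print({k:np.round(v,3) for k,v in o.items()})
for n in('top','side'):
    p=env.snapshot(n);save(p,n+'0')
    T=p['camera_from_world'];print(n,'cam',-T[:3,:3].T@T[:3,3],p['mtx'][0,0])
    for q in 'jar jar_label scanner scan_window cage round_catch_grip flat_catch_grip gate_post gate_hinge spare_jar dish pen forceps beaker cup_stack'.split():
        r=env.search_frame(q,p);print(q,[(np.round(a['position']).tolist(),round(a['conf'],2)) for a in r[:2]])
E
```

```text
{'time_s': np.float64(0.0), 'joint_pos': array([-50.982,  28.753, -24.452,  88.891,  12.654,  65.22 , -12.049]), 'dq': array([-0.005, -0.037, -0.125,  0.03 , -0.038,  0.051, -0.057]), 'effort': array([-1.0000e-03, -5.6660e+01, -5.8170e+00, -2.7913e+01, -6.9000e-02,
        3.1000e-02,  0.0000e+00]), 'tcp_pos': array([0.264, 0.593, 0.202]), 'tool_rot': array([-179.89 ,   -0.   ,  156.065]), 'force': array([-0.251, -0.155,  0.379]), 'ft_torque': array([0.055, 0.049, 0.011]), 'grip_force': np.float64(0.0), 'gripper_width': np.float64(0.092)}
top cam [ 0.44350973 -0.00858079  1.52372666] 350.76945367744753
jar [([335.0, 228.0], 0.52)]
jar_label [([334.0, 233.0], 0.69)]
scanner [([331.0, 198.0], 0.71), ([260.0, 176.0], 0.64)]
scan_window [([330.0, 200.0], 0.78)]
cage [([244.0, 160.0], 0.62)]
round_catch_grip []
flat_catch_grip []
gate_post [([248.0, 181.0], 0.71), ([301.0, 157.0], 0.22)]
gate_hinge [([248.0, 154.0], 0.98)]
spare_jar [([384.0, 187.0], 0.7)]
dish [([301.0, 157.0], 0.71)]
pen [([284.0, 233.0], 0.45)]
forceps [([269.0, 240.0], 0.45), ([284.0, 233.0], 0.31)]
beaker [([125.0, 215.0], 0.52)]
cup_stack [([352.0, 160.0], 0.71)]
side cam [ 0.01874264 -0.65691411  1.13535515] 423.1993315921615
jar [([285.0, 311.0], 0.65)]
jar_label []
scanner [([316.0, 277.0], 0.73)]
scan_window [([318.0, 280.0], 0.97), ([378.0, 263.0], 0.49)]
cage [([270.0, 178.0], 0.72), ([245.0, 166.0], 0.17)]
round_catch_grip [([253.0, 166.0], 0.69)]
flat_catch_grip [([277.0, 184.0], 0.7)]
gate_post [([257.0, 192.0], 0.87)]
gate_hinge [([272.0, 181.0], 0.73), ([317.0, 275.0], 0.67)]
spare_jar [([386.0, 326.0], 0.59)]
dish [([329.0, 229.0], 0.63)]
pen [([236.0, 272.0], 0.6), ([390.0, 328.0], 0.43)]
forceps [([214.0, 263.0], 0.62), ([273.0, 179.0], 0.49)]
beaker []
cup_stack [([377.0, 264.0], 0.81), ([316.0, 276.0], 0.73)]
```

```bash
ls; python3 -c "
import cv2
for n in('top0','side0'):
  i=cv2.imread('pics/'+n+'.png');cv2.imwrite('pics/'+n+'b.png',cv2.resize(i,(800,600),interpolation=cv2.INTER_CUBIC))"
```

```text
h.py
pics
```

View pics/top0b.png

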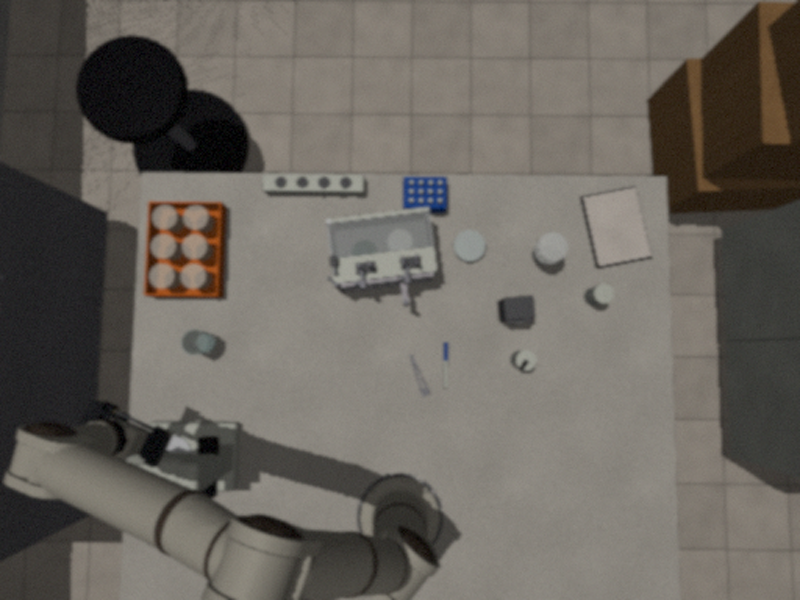

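View pics/side0b.png

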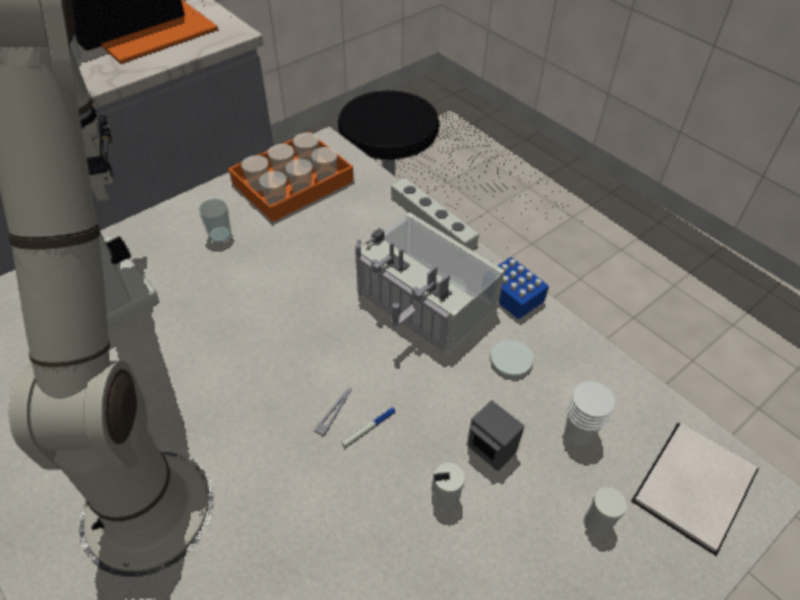

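Top view: cage at about (383,248), scanner (517,311) and jar (525,361, rib to the lower left/centre) in the 800x600 view. The side view shows the two round posts left and the two flat tabs right on the roof. I'll zoom in on both.

```bash
python3 -c "
import cv2
i=cv2.imread('pics/top0.png')[125:245,200:360];cv2.imwrite('pics/t1.png',cv2.resize(i,(800,600),interpolation=cv2.INTER_CUBIC))
i=cv2.imread('pics/side0.png')[130:235,215:355];cv2.imwrite('pics/s1.png',cv2.resize(i,(800,600),interpolation=cv2.INTER_CUBIC))"
```

```text
(no output)
```

View pics/t1.png

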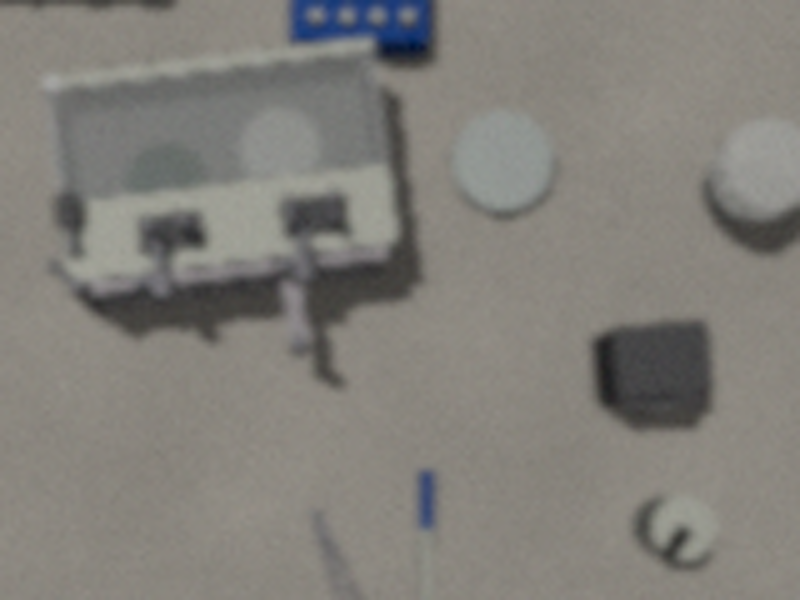

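View pics/s1.png

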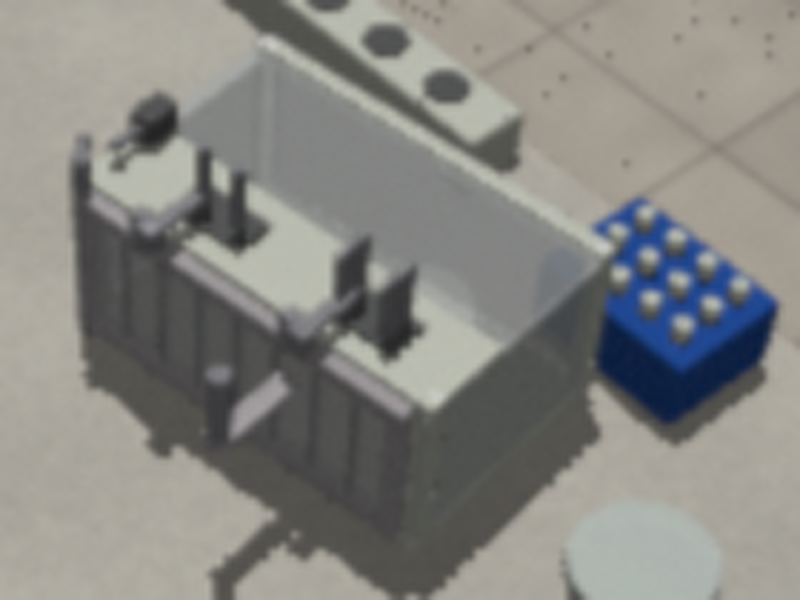

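```bash
cat > fit.py <<'E'
from h import *
from scipy.optimize import least_squares
P={n:env.snapshot(n) for n in('top','side')}
L=np.array([[.17,.135,.13],[.17,-.135,.13],[0,-.135,.13],[0,.135,.13]])
px={'top':np.array([[50,85],[375,45],[390,255],[70,275]])/5+[200,125],'side':np.array([[268,40],[610,248],[430,408],[85,195]])/5.714+[215,130]}
def W(q,L): c,s=np.cos(q[2]),np.sin(q[2]);return L@np.array([[c,s,0],[-s,c,0],[0,0,1]])+[q[0],q[1],0]
r=least_squares(lambda q:np.concatenate([(proj(P[n],W(q,L))-px[n]).ravel() for n in P]),[.6,.05,.1],loss='soft_l1')
q=r.x;print('cage',q,np.round(r.fun.reshape(2,4,2),1).tolist())
def tri(a,b):
    f=lambda X:np.concatenate([proj(P['top'],X)[0]-a,proj(P['side'],X)[0]-b]);s=least_squares(f,[.6,0,.1]);return s.x,np.round(s.fun,1)
def loc(w): return W([0,0,-q[2]],np.array([w-[q[0],q[1],0]]))[0]
s5=lambda u,v:np.array([u,v])/5.714+[215,130]
for nm,c,z in(('r1',(203,155),.18),('r2',(238,178),.18),('f1',(355,245),.18),('f2',(402,275),.18),('gp',(218,375),.152)):
    w=onz(P['side'],s5(*c),z);print(nm,w,loc(w))
w=onz(P['top'],np.array([298,345])/5+[200,125],.152);print('gp top',w,loc(w))
for n in P:
    for k,z in(('scanner',.08),('jar',.08),('scan_window',.048),('jar_label',.08)):
        for h in env.search_frame(k,P[n])[:1]: print(n,k,onz(P[n],h['position'],z))
a=cv2.resize(P['top']['frame'][185:240,312:352],(400,550),interpolation=cv2.INTER_CUBIC)
b=cv2.resize(P['side']['frame'][255:330,272:340],(400,440),interpolation=cv2.INTER_CUBIC)
o=np.zeros((550,800,3),np.uint8);o[:,:400]=a;o[:440,400:]=b;cv2.imwrite('pics/js.png',o[:,:,::-1])
E
python3 fit.py
```

```text
cage [0.62854204 0.03890522 0.12908167] [[[-0.9, -1.1], [0.3, -1.0], [2.6, -1.7], [-0.4, 2.4]], [[-0.3, -0.3], [1.0, 1.1], [-0.5, 2.2], [-2.1, -2.8]]]
r1 [0.65017461 0.10012493 0.18      ] [0.02933301 0.05792578 0.18      ]
r2 [0.65358216 0.07350891 0.18      ] [0.02928611 0.03109255 0.18      ]
f1 [ 0.66954096 -0.00671872  0.18      ] [ 0.03478496 -0.05052189  0.18      ]
f2 [ 0.67418665 -0.03954551  0.18      ] [ 0.03516642 -0.0836736   0.18      ]
gp [ 0.56728773 -0.01274429  0.152     ] [-0.06739321 -0.04333495  0.152     ]
gp top [ 0.56415534 -0.01148404  0.152     ] [-0.07033732 -0.04168196  0.152     ]
top scanner [ 0.55704292 -0.31321443  0.08      ]
top jar [ 0.44002467 -0.31704377  0.08      ]
top scan_window [0.62613411 0.02561664 0.048     ]
top jar_label [0.71087395 0.05459481 0.08      ]
side scanner [ 0.54717383 -0.31359582  0.08      ]
side jar [ 0.41755598 -0.33073035  0.08      ]
side scan_window [ 0.33952843 -0.07846735  0.048     ]
side jar_label [ 0.41660598 -0.32583272  0.08      ]
```

View pics/js.png

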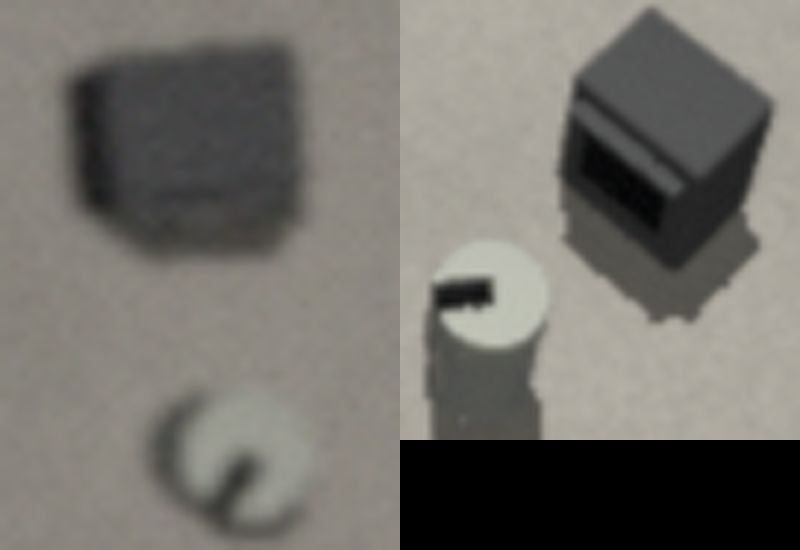

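```bash
cat > fit2.py <<'E'
from h import *
from scipy.optimize import least_squares
P={n:env.snapshot(n) for n in('top','side')}
def W(q,L): c,s=np.cos(q[2]),np.sin(q[2]);return L@np.array([[c,s,0],[-s,c,0],[0,0,1]])+[q[0],q[1],0]
S=lambda a:(np.array(a,float)-[400,0])/[5.882,5.867]+[272,255]-.4
T=lambda a:np.array(a,float)/10+[312,185]-.45
L=np.array([[.03,.04,.1],[.03,-.04,.1],[-.03,-.04,.1],[-.03,.04,.1]])
ps=S([(650,8),(772,102),(697,182),(577,78)]);pt=T([(108,55),(295,40),(298,190),(110,200)])
for w in(0,.5):
    r=least_squares(lambda q:np.concatenate([(proj(P['side'],W(q,L))-ps).ravel(),w*(proj(P['top'],W(q,L))-pt).ravel()]),[.55,-.31,0]);print('scanner',r.x,np.round(r.fun,1))
si,so=[onz(P['side'],p,.098) for p in S([(492,291),(437,296)])];print('rib side',si,so,np.degrees(np.arctan2(*(so-si)[1::-1])))
ti,to=[onz(P['top'],p,.098) for p in T([(248,460),(224,508)])];print('rib top',ti,to,np.degrees(np.arctan2(*(to-ti)[1::-1])))
print('lid',onz(P['side'],S([(492,294)])[0],.09),onz(P['top'],T([(250,458)])[0],.09))
# spatial extent of other things
for n in P:
    for k,z in(('spare_jar',.09),('cup_stack',.12),('dish',.018),('pen',0),('forceps',0),('beaker',.09)):
        for h in env.search_frame(k,P[n])[:1]: print(n,k,np.round(onz(P[n],h['position'],z)[:2],3),round(h['conf'],2))
E
python3 fit2.py
```

```text
scanner [ 0.56025024 -0.30666545  0.08773151] [-0.1 -0.8  1.2  0.4  0.3  0.3 -1.4 -0.1 -0.   0.   0.   0.   0.  -0.
  0.   0. ]
scanner [ 0.56030674 -0.30652809  0.08311127] [-0.1 -0.9  1.1  0.5  0.2  0.2 -1.4 -0.2 -0.4  0.   0.1  0.1  0.6 -0.1
  0.2  0.1]
rib side [ 0.42355213 -0.32690238  0.098     ] [ 0.40276755 -0.31288142  0.098     ] 145.99700266411324
rib top [ 0.42346196 -0.32292666  0.098     ] [ 0.40409812 -0.31305706  0.098     ] 152.99241152646695
lid [ 0.42566575 -0.32544494  0.09      ] [ 0.42416561 -0.3255104   0.09      ]
top spare_jar [ 0.598 -0.535] 0.64
top cup_stack [ 0.704 -0.381] 0.92
top dish [ 0.739 -0.191] 0.72
top pen [ 0.428 -0.132] 0.6
top beaker [0.463 0.53 ] 0.85
side spare_jar [ 0.587 -0.538] 0.55
side cup_stack [ 0.694 -0.407] 0.76
side dish [ 0.733 -0.196] 0.72
side pen [ 0.412 -0.122] 0.68
side forceps [ 0.342 -0.056] 0.65
side beaker [0.447 0.514] 0.63
```

Left (top camera): scanner, and the jar with its rib running from (248,460) to (224,508). Right (side camera): the window is on the near-left face and the rib runs from (492,291) to (437,296), pointing left. That puts the rib at about 149° in world and the scanner axis at about 5°, so the turn is larger than the stated 0.6–1.5 rad. I'll check the label itself.

```bash
python3 - <<'E'
from h import *
o=np.zeros((560,800,3),np.uint8)
for i,(n,y,x) in enumerate((('side',292,270),('top',215,318))):
    f=np.mean([env.snapshot(n)['frame'].astype(float) for _ in range(4)],0)[y:y+40,x:x+28]
    f=np.clip((f-f.min())*255/(f.max()-f.min()),0,255).astype(np.uint8)
    o[:,400*i:400*i+392]=cv2.resize(f,(392,560),interpolation=cv2.INTER_CUBIC)
cv2.imwrite('pics/jl.png',o[:,:,::-1])
E
```

```text
(no output)
```

View pics/jl.png

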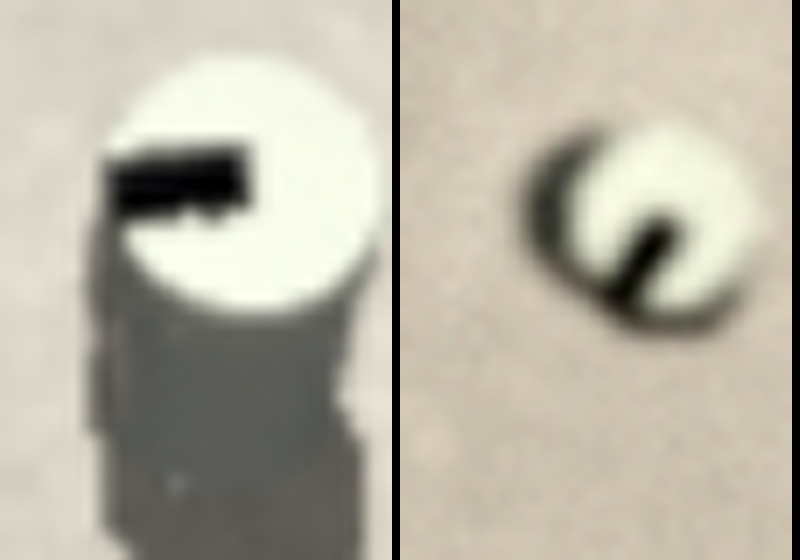

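The rib clearly lies at about 149° (top: (665,225)→(622,298)). The turn needed is therefore about −144°, and I go by the images. Moving above the jar.

```bash

python3 -m pendant '[[[0.015,-0.037,0,0],[0.03,-0.074,0,0],[0.045,-0.111,0,0],[0.06,-0.148,0,0],[0.075,-0.185,0,0]]]' 0
python3 -m pendant '[[[0.015,-0.037,0,0],[0.03,-0.074,0,0],[0.045,-0.111,0,0],[0.06,-0.148,0,0],[0.075,-0.185,0,0]]]'
python3 -m pendant '[[[0.002,-0.04,0,0],[0.004,-0.08,0,0],[0.006,-0.12,0,0],[0.008,-0.16,0,0],[0.010,-0.2,0,0]]]'
python3 -c "
from h import *
o=env.get_obs();print(o['time_s'],o['tcp_pos'],o['tool_rot'],np.round(o['joint_pos']))"
```

```text
time_s: 3.62
tcp_pos: [0.3391, 0.4074, 0.2036]
tool_rot: [180.0, 0.0, 156.1]
force: [0.3, -0.5, 0.3]
gripper_width: 0.0918
grip_force: 0.0
time_s: 4.03
tcp_pos: [0.4142, 0.2223, 0.2039]
tool_rot: [180.0, 0.0, 156.1]
force: [1.3, 0.3, -0.1]
gripper_width: 0.092
grip_force: 0.0
time_s: 4.45
tcp_pos: [0.4236, 0.0223, 0.204]
tool_rot: [180.0, 0.1, 156.1]
force: [1.9, 0.5, -0.0]
gripper_width: 0.0919
grip_force: 0.0
4.45 [0.42362441 0.02227196 0.20398976] [1.79963562e+02 6.16037232e-02 1.56075432e+02] [ -0.   4.  -7. 120.   1.  56.  59.]
```

```bash

python3 -m pendant '[[[0,-0.04,0,0],[0,-0.08,0,0],[0,-0.12,0,0],[0,-0.16,0,0],[0.001,-0.2,0,0]]]'
python3 -m pendant '[[[0,-0.04,0,0],[0,-0.08,0,0],[0,-0.12,0,0],[0.0,-0.148,0,0],[0.0,-0.148,-0.03,0]]]'
python3 -m pendant '[[[0,0,-0.035,0],[0,0,-0.07,0],[0,0,-0.1,0],[0,0,-0.115,0],[0,0,-0.115,0]]]'
python3 -c "
from h import *
o=env.get_obs();print(o['time_s'],o['tcp_pos'],o['tool_rot'],np.round(o['joint_pos']),o['gripper_width'])
P=env.snapshot('side');cv2.imwrite('pics/g1.png',cv2.resize(P['frame'][240:350,230:380],(800,587),interpolation=cv2.INTER_CUBIC)[:,:,::-1])"
```

```text
time_s: 4.87
tcp_pos: [0.4244, -0.1778, 0.204]
tool_rot: [180.0, 0.1, 156.1]
force: [1.5, -0.3, -0.2]
gripper_width: 0.0918
grip_force: 0.0
time_s: 5.28
tcp_pos: [0.4269, -0.3344, 0.1788]
tool_rot: [-179.7, 0.7, 155.6]
force: [1.8, -0.6, -0.0]
gripper_width: 0.0917
grip_force: 0.0
time_s: 5.7
tcp_pos: [0.422, -0.3218, 0.0548]
tool_rot: [179.9, -0.4, 156.1]
force: [-0.7, 1.3, 0.9]
gripper_width: 0.0919
grip_force: 0.0
5.7 [ 0.42203674 -0.32180963  0.05483894] [179.92859091  -0.40979726 156.07996378] [ 27.  27.   9. 113.  -6.  41. 106.] 0.09188835605705073
```

View pics/g1.png

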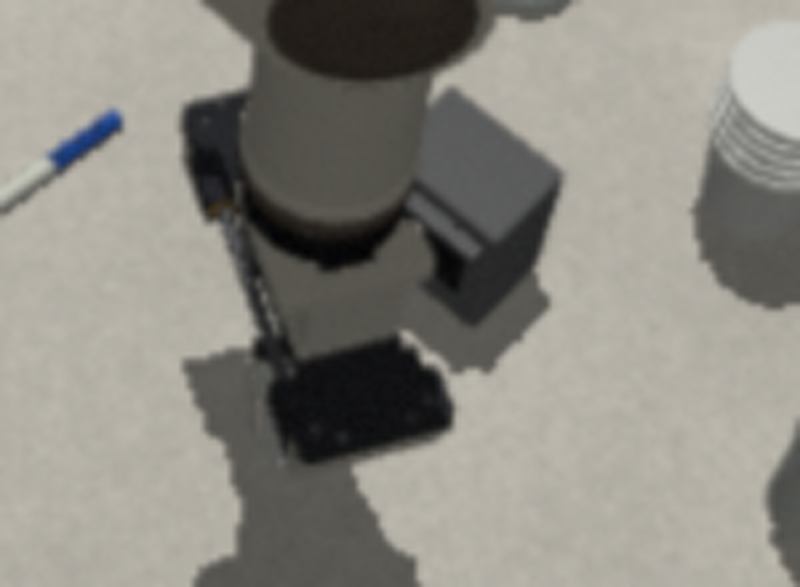

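The gripper straddles the hidden jar with the fingers clear of the scanner. Settle, close, then turn −2.51 rad.

```bash

python3 -m pendant '[[[0,0,0,0],[0,0,0,0],[0,0,0,0]]]'
python3 -m pendant '[[[0,0,0,0],[0,0,0,0],[0,0,0,0],[0,0,0,0],[0,0,0,0]]]' 255
python3 -m pendant '[[[0,0,0,0],[0,0,0,0],[0,0,0,0],[0,0,0,0],[0,0,0,0]]]'
```

```text
time_s: 6.0
tcp_pos: [0.426, -0.3248, 0.0603]
tool_rot: [-180.0, 0.2, 156.1]
force: [0.3, -0.4, 0.2]
gripper_width: 0.0917
grip_force: 0.0
time_s: 6.42
tcp_pos: [0.4247, -0.3239, 0.0587]
tool_rot: [180.0, 0.0, 156.1]
force: [0.4, 0.2, -0.3]
gripper_width: 0.0631
grip_force: 0.0
time_s: 6.83
tcp_pos: [0.4247, -0.3239, 0.0585]
tool_rot: [-180.0, -0.0, 156.1]
force: [-0.1, -0.6, 0.3]
gripper_width: 0.0528
grip_force: 30.0
```

```bash

python3 -m pendant '[[[0,0,0,-0.1],[0,0,0,-0.2],[0,0,0,-0.3],[0,0,0,-0.4],[0,0,0,-0.5]]]'
python3 -m pendant '[[[0,0,0,-0.1],[0,0,0,-0.2],[0,0,0,-0.3],[0,0,0,-0.4],[0,0,0,-0.5]]]'
python3 -m pendant '[[[0,0,0,-0.1],[0,0,0,-0.2],[0,0,0,-0.3],[0,0,0,-0.4],[0,0,0,-0.5]]]'
python3 -m pendant '[[[0,0,0,-0.1],[0,0,0,-0.2],[0,0,0,-0.3],[0,0,0,-0.4],[0,0,0,-0.5]]]'
python3 -m pendant '[[[0,0,0,-0.1],[0,0,0,-0.2],[0,0,0,-0.3],[0,0,0,-0.4],[0,0,0,-0.51]]]'
python3 -m pendant '[[[0,0,0,0],[0,0,0,0],[0,0,0,0]]]'
python3 -m pendant '[[[0,0,0,0],[0,0,0,0],[0,0,0,0],[0,0,0,0],[0,0,0,0]]]' 0
python3 -m pendant '[[[0,0,0.02,0],[0,0,0.05,0],[0,0,0.09,0],[0,0,0.13,0],[0,0.04,0.14,0]]]'
python3 -m pendant '[[[0,0.04,0,0],[0,0.08,0,0],[0,0.12,0,0],[0,0.16,0,0],[0,0.16,0,0]]]'
python3 -c "
from h import *
print(np.round(env.get_obs()['joint_pos']))
o=np.zeros((560,800,3),np.uint8)
for i,(n,y,x) in enumerate((('side',292,270),('top',215,318))):
    f=np.mean([env.snapshot(n)['frame'].astype(float) for _ in range(4)],0)[y:y+40,x:x+28]
    f=np.clip((f-f.min())*255/(f.max()-f.min()),0,255).astype(np.uint8)
    o[:,400*i:400*i+392]=cv2.resize(f,(392,560),interpolation=cv2.INTER_CUBIC)
cv2.imwrite('pics/jl2.png',o[:,:,::-1])"
```

```text
time_s: 7.25
tcp_pos: [0.4252, -0.3231, 0.0586]
tool_rot: [179.9, -0.0, 127.2]
force: [0.7, 1.1, 1.1]
gripper_width: 0.0531
grip_force: 30.0
time_s: 7.67
tcp_pos: [0.4253, -0.3234, 0.0586]
tool_rot: [180.0, -0.0, 98.5]
force: [0.8, 0.2, 0.2]
gripper_width: 0.0531
grip_force: 30.0
time_s: 8.08
tcp_pos: [0.4253, -0.3237, 0.0586]
tool_rot: [180.0, -0.0, 69.9]
force: [0.6, -0.0, 0.2]
gripper_width: 0.0531
grip_force: 30.0
time_s: 8.5
tcp_pos: [0.4252, -0.3238, 0.0586]
tool_rot: [180.0, -0.0, 41.2]
force: [0.1, -0.1, -0.4]
gripper_width: 0.0527
grip_force: 30.0
time_s: 8.92
tcp_pos: [0.4251, -0.324, 0.0586]
tool_rot: [180.0, -0.0, 12.0]
force: [-0.3, -0.4, 0.2]
gripper_width: 0.053
grip_force: 30.0
time_s: 9.17
tcp_pos: [0.4249, -0.3239, 0.0586]
tool_rot: [180.0, -0.0, 12.4]
force: [0.0, -0.5, 1.0]
gripper_width: 0.0533
grip_force: 30.0
time_s: 9.58
tcp_pos: [0.4246, -0.3238, 0.0585]
tool_rot: [-180.0, 0.0, 12.3]
force: [0.1, 0.1, 0.5]
gripper_width: 0.0819
grip_force: 0.0
time_s: 10.0
tcp_pos: [0.4259, -0.294, 0.2052]
tool_rot: [179.3, -0.4, 11.7]
force: [2.5, -1.1, 1.7]
gripper_width: 0.0918
grip_force: 0.0
time_s: 10.42
tcp_pos: [0.4247, -0.1145, 0.1978]
tool_rot: [-179.7, 0.0, 13.0]
force: [1.0, 0.0, -1.2]
gripper_width: 0.0918
grip_force: 0.0
[-41.   8.  58. 120.  -9.  56. -56.]
```

View pics/jl2.png

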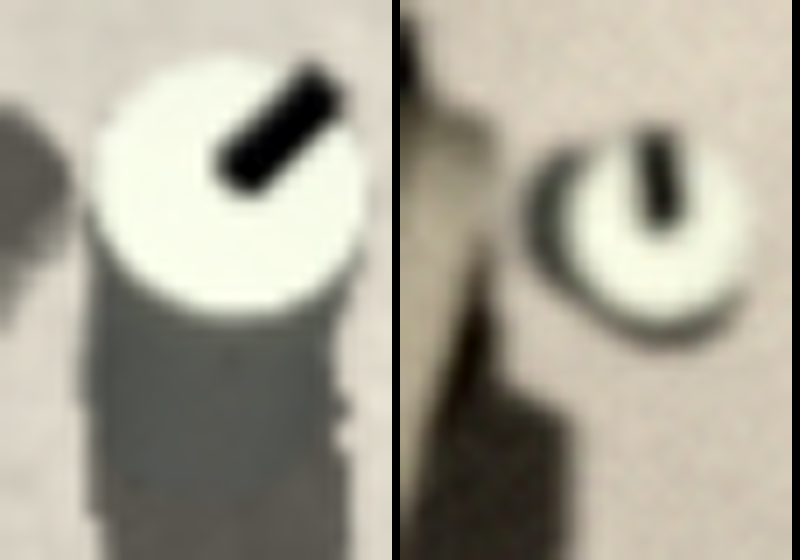

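Now the rib points away toward the scanner (side: (240,180)→(325,80)). I'll measure rib and scanner yaw by model rendering.

```bash
cat > yaw.py <<'E'
from h import *
from scipy.optimize import minimize
def W(q,L): c,s=np.cos(q[2]),np.sin(q[2]);return np.array(L,float)@np.array([[c,s,0],[-s,c,0],[0,0,1]])+[q[0],q[1],0]
def mask(p,pts,shape,k=8,s=.6):
    y0,x0,h,w=shape;u=(proj(p,pts)-[x0,y0]+.5)*k
    m=np.zeros((h*k,w*k),np.float32);cv2.fillConvexPoly(m,cv2.convexHull(np.round(u*16).astype(np.int32)),1,cv2.LINE_8,4)
    m=cv2.resize(m,(w,h),interpolation=cv2.INTER_AREA);return cv2.GaussianBlur(m,(0,0),s)
def fit(views,faces,q0,step=(.004,.004,.08)):
    def cost(q):
        c=0
        for p,img,sh,s in views:
            y0,x0,h,w=sh;I=img[y0:y0+h,x0:x0+w].ravel()
            A=np.stack([np.ones(I.size)]+[mask(p,W(q,f),sh,s=s).ravel() for f in faces],1)
            r=I-A@np.linalg.lstsq(A,I,rcond=None)[0];c+=np.minimum(np.abs(r),25).sum()
        return c
    S=np.array([q0]+[np.array(q0)+np.eye(3)[i]*step[i] for i in range(3)])
    r=minimize(cost,q0,method='Nelder-Mead',options=dict(initial_simplex=S,xatol=1e-4,fatol=.1,maxiter=400));return np.round(r.x,4),round(r.fun)
def shots(n,k=4):
    a=[env.snapshot(n) for _ in range(k)];return a[0],np.mean([b['frame'].mean(2) for b in a],0)
E
cat > m1.py <<'E'
from yaw import *
box=lambda x0,x1,y0,y1,z0,z1:[[x,y,z] for x in(x0,x1) for y in(y0,y1) for z in(z0,z1)]
a=np.linspace(0,2*np.pi,48);lid=np.stack([.027*np.cos(a),.027*np.sin(a),0*a+.09],1)
rib=box(0,.027,-.005,.005,.09,.098)
top=box(-.03,.03,-.04,.04,.1,.1);fx=box(-.03,-.03,-.04,.04,.0,.1);fy=box(-.03,.03,-.04,-.04,0,.1);fl=box(-.03,.03,.04,.04,0,.1)
s,si=shots('side');t,ti=shots('top')
for nm,v in(('side',[(s,si,(293,272,22,30),.6)]),('top',[(t,ti,(220,322,18,22),.9)])):
    print('jar',nm,fit(v,[lid,rib],[.4255,-.3245,.09]))
for nm,v,f in(('side',[(s,si,(252,295,38,40),.6)],[top,fx,fy]),('top',[(t,ti,(184,314,28,32),.9)],[top,fl,fx])):
    print('scanner',nm,fit(v,f,[.560,-.3065,.085]))
E
python3 m1.py
```

```text
jar side (array([ 0.4242, -0.3229,  0.0606]), 8961)
jar top (array([ 0.4245, -0.3249,  0.1782]), 4294)
scanner side (array([ 0.5611, -0.3072,  0.1208]), 10122)
scanner top (array([ 0.5578, -0.307 ,  0.0316]), 7161)
```

```bash
cat > m2.py <<'E'
from yaw import *
box=lambda x0,x1,y0,y1,z0,z1:[[x,y,z] for x in(x0,x1) for y in(y0,y1) for z in(z0,z1)]
rib=box(0,.027,-.005,.005,.09,.098);a=np.linspace(0,2*np.pi,48)
def fitm(p,img,sh,faces,region,q0,dil,sig):
    y0,x0,h,w=sh;I=img[y0:y0+h,x0:x0+w].ravel()
    R=mask(p,region,sh,s=.01)>.9
    R=(cv2.dilate(R.astype(np.uint8),np.ones((2*dil+1,)*2)) if dil>=0 else R.astype(np.uint8)).ravel()>0
    def cost(q,full=False):
        A=np.stack([np.ones(I.size)]+[mask(p,W(q[:3],f),sh,s=abs(q[3])).ravel() for f in faces],1)[R]
        c=np.linalg.lstsq(A,I[R],rcond=None)[0];r=I[R]-A@c
        return np.sum(np.sqrt(1+(r/4)**2)-1) if not full else (np.sqrt(np.mean(r**2)),c)
    best=None
    for dy in(-.08,0,.08):
        q=np.array([*q0,sig])+[0,0,dy,0];S=np.array([q]+[q+d for d in np.diag([.003,.003,.06,.2])])
        r=minimize(cost,q,method='Nelder-Mead',options=dict(initial_simplex=S,xatol=1e-4,fatol=.01,maxiter=800))
        if best is None or r.fun<best.fun:best=r
    e=cost(best.x,True);return np.round(best.x,4),np.round(e[0],1),np.round(e[1])
if __name__=='__main__':
    s,si=shots('side',6);t,ti=shots('top',6)
    disk=np.stack([.4243+.026*np.cos(a),-.324+.026*np.sin(a),0*a+.09],1)
    lid=np.stack([.027*np.cos(a),.027*np.sin(a),0*a+.09],1)
    print('jar side',fitm(s,si,(285,265,40,40),[rib],disk,[.4243,-.324,.09],-1,.7))
    print('jar top',fitm(t,ti,(212,315,40,40),[rib],disk,[.4243,-.324,.09],-1,1.))
    q=[.560,-.3065,.085]
    top=box(-.03,.03,-.04,.04,.1,.1);fx=box(-.03,-.03,-.04,.04,.0,.1);fy=box(-.03,.03,-.04,-.04,0,.1);fl=box(-.03,.03,.04,.04,0,.1)
    print('sc side',fitm(s,si,(240,285,70,70),[top,fx,fy],W(q,top),q,3,.7))
    print('sc top',fitm(t,ti,(175,305,45,50),[top,fl,fx],W(q,top),q,2,1.))
E
python3 m2.py
```

```text
jar side (array([ 0.4232, -0.3238,  0.1035,  0.6194]), np.float64(6.8), array([ 191., -154.]))
jar top (array([ 0.4233, -0.3238,  0.1019,  0.8603]), np.float64(3.9), array([145., -90.]))
sc side (array([ 0.5601, -0.3064,  0.1049,  0.7214]), np.float64(9.0), array([ 173.,  -86., -102., -131.]))
sc top (array([ 0.5589, -0.3047,  0.088 ,  0.9863]), np.float64(5.2), array([ 125.,  -57.,  -94., -118.]))
```

Jar yaw 0.103 vs scanner 0.09–0.105: done. Now refine the cage.

```bash
cat > cage.py <<'E'
from m2 import *
from scipy.optimize import least_squares
P={n:env.snapshot(n) for n in('top','side')}
s5=lambda *c:np.array(c,float)/5.714+[215,130]-.4
t5=lambda *c:np.array(c,float)/5+[200,125]-.4
# q: x,y,yaw, xc, yr, yf, sr, sf
def model(q):
    x,y,yaw,xc,yr,yf,sr,sf=q
    pts=[('top',[.17,.135,.13],t5(50,83)),('top',[.17,-.135,.13],t5(377,42)),('top',[0,-.135,.13],t5(395,250)),
     ('side',[.17,.135,.13],s5(268,38)),('side',[.17,-.135,.13],s5(612,248)),('side',[0,-.135,.13],s5(430,410)),
     ('side',[xc,yr+.022-sr,.18],s5(203,153)),('side',[xc,yr-.006,.18],s5(238,176)),
     ('side',[xc+.013,yf+.0245-sf,.18],s5(370,238)),('side',[xc-.013,yf+.0245-sf,.18],s5(337,262)),
     ('side',[xc+.013,yf-.0085,.18],s5(416,266)),('side',[xc-.013,yf-.0085,.18],s5(378,296)),
     ('side',[-.072,-.0446,.152],s5(218,375)),('top',[-.072,-.0446,.152],t5(299,346))]
    return np.concatenate([(proj(P[n],W([x,y,yaw],[X]))[0]-u) for n,X,u in pts])
f=lambda q:np.r_[model(q),(q[6]-.0015)/.0015,(q[7]-.0015)/.0015,(q[4]-q[5]-.115)/.001]
r=least_squares(f,[.628,.039,.129,.03,.037,-.075,.0015,.0015],loss='soft_l1')
print(np.round(r.x,4));print(np.round(model(r.x).reshape(-1,2),1).tolist())
q=r.x
for n,X in(('round',[q[3],q[4],.16]),('flat',[q[3],q[5],.16]),('post',[-.072,-.0446,.128]),('hinge',[-.006,.125,.128])): print(n,W(q[:3],[X])[0])
E
python3 cage.py
```

```text
[ 0.6305  0.0427  0.129   0.0287  0.0375 -0.0775  0.0015  0.0014]
[[-1.4, -0.8], [-0.6, -0.5], [1.1, -0.7], [-0.2, -0.3], [0.7, 0.6], [-0.5, 1.2], [-0.0, -0.1], [-0.1, -0.1], [-0.2, 0.1], [0.1, 0.3], [-0.5, 0.2], [0.7, -0.5], [-0.6, 0.4], [0.0, 0.0]]
round [0.65415258 0.08353394 0.16      ]
flat [ 0.66893464 -0.03045818  0.16      ]
post [ 0.56480081 -0.01082724  0.128     ]
hinge [0.60844233 0.16585207 0.128     ]
```

```bash

python3 -m pendant '[[[0.028,0.025,0.01,-0.02],[0.056,0.05,0.02,-0.04],[0.084,0.075,0.02,-0.06],[0.112,0.1,0.02,-0.08],[0.14,0.125,0.02,-0.086]]]'
python3 -m pendant '[[[0.028,0.025,0,0],[0.056,0.05,0,0],[0.084,0.075,0,0],[0.0895,0.0825,0,0],[0.0895,0.0825,0,0]]]'
python3 -m pendant '[[[0,0,0,0],[0,0,0,0],[0,0,0,0]]]'
python3 -c "
from h import *
o=env.get_obs();print(o['time_s'],o['tcp_pos'],o['tool_rot'],np.round(o['joint_pos']))"
```

```text
time_s: 12.33
tcp_pos: [0.566, 0.0029, 0.2185]
tool_rot: [-180.0, -0.0, 7.3]
force: [0.7, -0.5, 0.6]
gripper_width: 0.0918
grip_force: 0.0
time_s: 12.75
tcp_pos: [0.6554, 0.0877, 0.217]
tool_rot: [180.0, 0.0, 7.7]
force: [-0.2, 0.1, 0.3]
gripper_width: 0.0917
grip_force: 0.0
time_s: 13.0
tcp_pos: [0.6533, 0.0815, 0.2189]
tool_rot: [180.0, 0.0, 7.2]
force: [0.6, 0.8, 0.1]
gripper_width: 0.0919
grip_force: 0.0
13.0 [0.65334375 0.08147996 0.21894795] [1.79993486e+02 8.09036819e-03 7.15547362e+00] [-41.  34.  48.  88. -26.  69. -72.]
```

```bash

python3 -m pendant '[[[0,0,-0.02,0],[0,0,-0.04,0],[0,0,-0.055,0],[0,0,-0.064,0],[0,0,-0.064,0]]]'
python3 -m pendant '[[[0,0,0,0],[0,0,0,0],[0,0,0,0],[0,0,0,0]]]' 120
python3 -m pendant '[[[0,0,0,0],[0,0,0,0],[0,0,0,0],[0,0,0,0],[0,0,0,0]]]' 255
python3 -m pendant '[[[0,0,0,0],[0,0,0,0],[0,0,0,0],[0,0,0,0],[0,0,0,0]]]'
```

```text
time_s: 13.42
tcp_pos: [0.6523, 0.0827, 0.1529]
tool_rot: [-180.0, 0.2, 7.2]
force: [-0.0, 0.3, 0.7]
gripper_width: 0.092
grip_force: 0.0
time_s: 13.75
tcp_pos: [0.6549, 0.0836, 0.1557]
tool_rot: [-180.0, -0.1, 7.3]
force: [0.2, -0.7, -0.4]
gripper_width: 0.0699
grip_force: 0.0
time_s: 14.17
tcp_pos: [0.6543, 0.0856, 0.1548]
tool_rot: [-179.9, -0.0, 7.4]
force: [-0.8, 4.4, 2.2]
gripper_width: 0.0363
grip_force: 2.2
time_s: 14.58
tcp_pos: [0.6543, 0.0858, 0.1551]
tool_rot: [-179.9, -0.0, 7.4]
force: [-2.1, 6.6, 4.6]
gripper_width: 0.0168
grip_force: 30.1
```

```bash

python3 -m pendant '[[[0,0,0,0],[0,0,0,0],[0,0,0,0],[0,0,0,0]]]' 0
python3 -m pendant '[[[0,0,0.03,0],[0,0,0.06,0],[0,0.04,0.06,0],[0,0.08,0.06,0],[0,0.12,0.06,0]]]'
python3 -c "
from h import *
P=env.snapshot('side');save(P,'side2')
a=cv2.imread('pics/side0.png')[145:205,225:300];b=P['frame'][145:205,225:300,::-1]
cv2.imwrite('pics/cmp.png',np.hstack([cv2.resize(i,(400,320),interpolation=cv2.INTER_CUBIC) for i in(a,b)]))"
```

```text
time_s: 14.92
tcp_pos: [0.654, 0.0814, 0.1543]
tool_rot: [179.9, 0.0, 7.2]
force: [-0.5, 0.1, 0.0]
gripper_width: 0.0383
grip_force: 0.0
time_s: 15.33
tcp_pos: [0.6551, 0.2022, 0.2155]
tool_rot: [179.9, -0.1, 7.1]
force: [0.4, 0.0, -0.2]
gripper_width: 0.072
grip_force: 0.0
```

View pics/cmp.png

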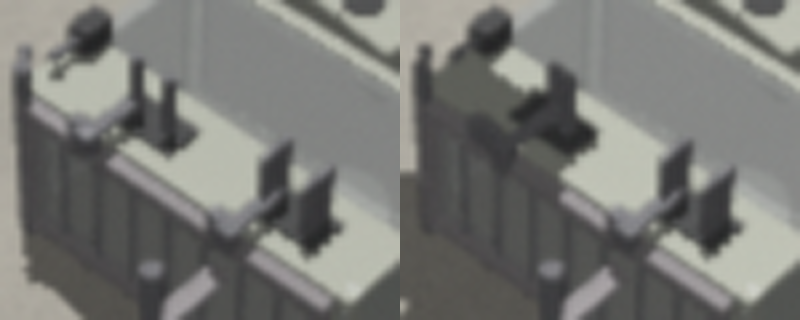

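The right half shows the round posts merged at (560,90), fully squeezed, with the flat tabs still apart. Now the flat catch.

```bash

python3 -m pendant '[[[0.003,-0.04,0.005,0],[0.006,-0.08,0.005,0],[0.009,-0.12,0.005,0],[0.012,-0.16,0.005,0],[0.015,-0.2,0.005,0]]]' 0
python3 -m pendant '[[[0,-0.025,0,0],[0,-0.034,0,0],[0,-0.034,0,0],[0,-0.034,0,0],[0,-0.034,0,0]]]'
python3 -m pendant '[[[0,0,-0.02,0],[0,0,-0.04,0],[0,0,-0.055,0],[0,0,-0.065,0],[0,0,-0.065,0]]]'
python3 -m pendant '[[[0,0,0,0],[0,0,0,0],[0,0,0,0],[0,0,0,0]]]' 120
python3 -m pendant '[[[0,0,0,0],[0,0,0,0],[0,0,0,0],[0,0,0,0],[0,0,0,0]]]' 255
python3 -m pendant '[[[0,0,0,0],[0,0,0,0],[0,0,0,0],[0,0,0,0],[0,0,0,0]]]'
```

```text
time_s: 15.8
tcp_pos: [0.6687, 0.0001, 0.2193]
tool_rot: [179.9, 0.0, 7.3]
force: [0.7, -0.9, -0.1]
gripper_width: 0.092
grip_force: 0.0
time_s: 16.22
tcp_pos: [0.6693, -0.0279, 0.219]
tool_rot: [-179.9, 0.0, 7.5]
force: [0.7, -0.0, -0.1]
gripper_width: 0.092
grip_force: 0.0
time_s: 16.63
tcp_pos: [0.6676, -0.0282, 0.1516]
tool_rot: [-179.9, 0.3, 7.5]
force: [-0.8, -0.5, -0.9]
gripper_width: 0.0917
grip_force: 0.0
time_s: 16.97
tcp_pos: [0.67, -0.0306, 0.1557]
tool_rot: [180.0, -0.1, 7.3]
force: [0.5, -0.2, -0.4]
gripper_width: 0.0699
grip_force: 0.0
time_s: 17.38
tcp_pos: [0.6695, -0.0288, 0.1549]
tool_rot: [-179.9, -0.0, 7.4]
force: [-1.0, 3.6, 3.2]
gripper_width: 0.0365
grip_force: 2.2
time_s: 17.8
tcp_pos: [0.6694, -0.0282, 0.155]
tool_rot: [-179.8, -0.0, 7.4]
force: [-1.4, 7.1, 5.4]
gripper_width: 0.0192
grip_force: 30.1
```

```bash

python3 -m pendant '[[[0,0,0,0],[0,0,0,0],[0,0,0,0],[0,0,0,0]]]' 0
python3 -m pendant '[[[0,0,0.03,0],[0,0,0.06,0],[-0.03,0.005,0.06,0],[-0.065,0.012,0.06,0],[-0.104,0.0195,0.06,0]]]'
python3 -m pendant '[[[0,0,0,0],[0,0,0,0],[0,0,0,0]]]'
python3 -m pendant '[[[0,0,-0.035,0],[0,0,-0.07,0],[0,0,-0.095,0],[0,0,-0.104,0],[0,0,-0.104,0]]]'
python3 -m pendant '[[[0,0,0,0],[0,0,0,0],[0,0,0,0],[0,0,0,0]]]' 130
python3 -m pendant '[[[0,0,0,0],[0,0,0,0],[0,0,0,0],[0,0,0,0],[0,0,0,0]]]' 255
python3 -m pendant '[[[0,0,0,0],[0,0,0,0],[0,0,0,0],[0,0,0,0],[0,0,0,0]]]'
python3 -c "
from h import *
o=env.get_obs();print(np.round(o['joint_pos']))
P=env.snapshot('side');save(P,'side3')"
```

```text
time_s: 18.13
tcp_pos: [0.6688, -0.0325, 0.1542]
tool_rot: [179.9, 0.0, 7.2]
force: [0.1, -0.8, -0.5]
gripper_width: 0.0417
grip_force: 0.0
time_s: 18.55
tcp_pos: [0.5649, -0.0128, 0.2146]
tool_rot: [179.9, -0.1, 7.2]
force: [-0.4, -0.0, 1.5]
gripper_width: 0.0748
grip_force: 0.0
time_s: 18.8
tcp_pos: [0.5659, -0.0113, 0.215]
tool_rot: [180.0, -0.1, 7.3]
force: [-0.1, 0.4, 0.9]
gripper_width: 0.0907
grip_force: 0.0
time_s: 19.22
tcp_pos: [0.5647, -0.0119, 0.1084]
tool_rot: [179.9, 0.2, 7.3]
force: [-0.1, -0.1, 0.8]
gripper_width: 0.0918
grip_force: 0.0
time_s: 19.55
tcp_pos: [0.5665, -0.011, 0.112]
tool_rot: [-180.0, -0.2, 7.3]
force: [-0.3, -0.8, 0.1]
gripper_width: 0.0696
grip_force: 0.0
time_s: 19.97
tcp_pos: [0.5652, -0.0108, 0.1106]
tool_rot: [-180.0, -0.0, 7.3]
force: [0.4, -0.5, -0.4]
gripper_width: 0.0361
grip_force: 0.0
time_s: 20.38
tcp_pos: [0.5652, -0.0113, 0.1105]
tool_rot: [180.0, 0.0, 7.3]
force: [-0.5, -1.1, -1.4]
gripper_width: 0.0133
grip_force: 30.0
[-37.  31.  46. 108. -28.  53. -60.]
```

```bash
python3 -c "
import numpy as np
r=np.array([-.0434,-.177])
for t in np.arange(.1,1.601,.1):
    c,s=np.cos(-t),np.sin(-t);d=np.array([[c,-s],[s,c]])@r-r;print(round(t,2),np.round(d,3))"
python3 -m pendant '[[[-0.017,0.005,0,0],[-0.034,0.012,0,0],[-0.034,0.012,0,0]]]'
```

```text
0.1 [-0.017  0.005]
0.2 [-0.034  0.012]
0.3 [-0.05   0.021]
0.4 [-0.066  0.031]
0.5 [-0.08   0.042]
0.6 [-0.092  0.055]
0.7 [-0.104  0.07 ]
0.8 [-0.114  0.085]
0.9 [-0.122  0.101]
1.0 [-0.129  0.118]
1.1 [-0.134  0.135]
1.2 [-0.137  0.153]
1.3 [-0.139  0.171]
1.4 [-0.138  0.19 ]
1.5 [-0.136  0.208]
1.6 [-0.132  0.226]
time_s: 20.68
tcp_pos: [0.5286, 0.0012, 0.1103]
tool_rot: [-180.0, 0.1, 7.3]
force: [-0.5, -3.5, -4.6]
gripper_width: 0.0132
grip_force: 30.0
```

```bash

python3 -m pendant '[[[-0.016,0.009,0,0],[-0.032,0.019,0,0],[-0.046,0.030,0,0],[-0.058,0.043,0,0],[-0.070,0.058,0,0]]]'
python3 -m pendant '[[[-0.010,0.015,0,0],[-0.018,0.031,0,0],[-0.025,0.048,0,0],[-0.030,0.065,0,0],[-0.033,0.083,0,0]]]'
python3 -m pendant '[[[-0.002,0.018,0,0],[-0.001,0.037,0,0],[0.001,0.055,0,0],[0.004,0.068,0,0],[0.004,0.068,0,0]]]'
python3 -m pendant '[[[0,0,0,0],[0,0,0,0],[0,0,0,0],[0,0,0,0],[0,0,0,0]]]'
python3 -c "
from h import *
o=env.get_obs();print(np.round(o['joint_pos']),np.round(o['dq'],2),o['ft_torque'])
P=env.snapshot('side');save(P,'side4');T=env.snapshot('top')
a=P['frame'][110:330,150:340,::-1];b=T['frame'][115:275,190:360,::-1]
cv2.imwrite('pics/fin.png',np.hstack([cv2.resize(a,(400,463),interpolation=cv2.INTER_CUBIC),cv2.resize(b,(400,463),interpolation=cv2.INTER_CUBIC)]))"
```

```text
time_s: 21.1
tcp_pos: [0.4587, 0.0553, 0.11]
tool_rot: [179.8, 0.2, 7.1]
force: [-4.8, -8.9, 3.1]
gripper_width: 0.013
grip_force: 30.0
time_s: 21.52
tcp_pos: [0.4251, 0.141, 0.1099]
tool_rot: [180.0, 0.3, 7.2]
force: [-0.4, -3.2, -2.6]
gripper_width: 0.0134
grip_force: 30.0
time_s: 21.93
tcp_pos: [0.4311, 0.2125, 0.1098]
tool_rot: [180.0, 0.1, 7.5]
force: [-4.8, -1.1, 0.4]
gripper_width: 0.0134
grip_force: 30.0
time_s: 22.35
tcp_pos: [0.4301, 0.2086, 0.1099]
tool_rot: [180.0, 0.2, 7.3]
force: [-5.8, -1.1, -2.9]
gripper_width: 0.0132
grip_force: 30.0
[-69.  23.  48. 119. -23.  48. -90.] [ 0.06  0.06 -0.07  0.04  0.05 -0.04  0.13] [-0.15779641  1.27183119 -0.0299223 ]
```

View pics/fin.png

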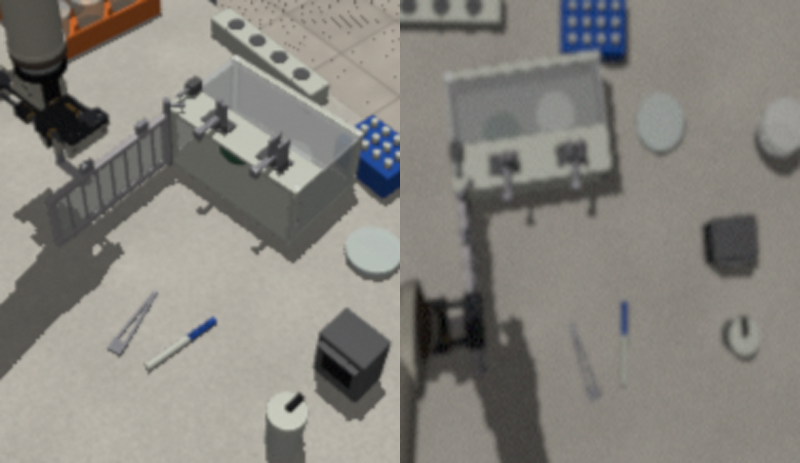

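The gate panel stands square to the cage front, with the fingers holding its post (side: (70,150)). Both catches are squeezed, the jar rib points at the scanner and the bystanders are untouched. Handing in.

```bash
python3 -c "
from station import env
print(env.close_job())"
```

```text
the job is handed in; nothing more can be done
None
```

I handed the job in at about 22 s with the jar's labelled side within about 0.02 rad of facing the scanner window, the round catch squeezed and then the flat one, and the gate held open at about 90°; the jar's rib started about 2.5 rad off, not the stated 0.6–1.5, so I went by the images.

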